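Lay out two modules on a control-panel mounting plate

ROBOT

A 6-joint arm with a two-finger parallel gripper is mounted at the origin on the work surface. World frame = base frame: x ahead of the robot, y to its left, z up, the work surface at z = 0. Lengths are in m, angles in rad, forces in N, time in s.
With the tool pointing down it reaches from about 0.35 to 0.875 m from the base axis. Payload 4.2 kg.
Tool frame: the origin (TCP) lies at the very end of the fingers, on their centre line; the grasp point (between the pads) lies 19 mm behind it; z points along the fingers, y is the direction in which the jaws open and shut (so a half turn about z gives the same grasp; the last joint's range is limited). The gripper opens to 87 mm and grips with 3 to 60 N. Pads are 19 mm wide; open, the fingers measure 117 mm over their backs; the gripper's body (75 mm by 190 mm) begins 51 mm behind the grasp point.
Start: joints at [-0.857, 0.385, 0.008, 0, -1.194, -0.259], TCP at [0.275, -0.561, 0.223] pointing down, gripper open.
Joint ranges: [-3.14, 3.14], [-1.21, 2.06], [-1.07, 1.41], [-3.16, 2.05], [-2.99, -0.16], [-3.1, 3.1]. Speed limits (rad/s): [2.79, 2.79, 3.14, 3.14, 3.14, 3.14].

INTERFACE

Orientations are given as [roll, pitch, yaw] about the fixed x, y, z axes, in that order (R = Rz(yaw) Ry(pitch) Rx(roll)).
In Python, from rig import * gives the robot as it stands.
- The arm moves only by the tool play_rows, never from a script. Its argument "motion" is a list that holds one entry, the list of rows, each a list of 6 numbers: the shift along the tool's x, y, z in m, then the turn, a rotation vector about the tool's x, y, z in degrees. In form: [[[tx, ty, tz, ax, ay, az], ...]]. A call has 1 to 8 rows; each row shifts and turns the pose as measured when the row begins, along the tool's axes as they then stand; what a row does not reach is not made up. A row lasts 1/8 s, in which the tool goes at most 62.5 mm and 10.7 degrees, less where a joint would pass 70% of its speed; a pose out of reach is approached as far as the arm can. A call is refused whole if a number of a shift passes 0.0625 or a number of a turn 10.7, either way. A call with a gripper value outside its range is refused whole. "grip" is the closure, from 0 (fully open) to 1 (shut), set as the call begins (left out, the last holds). The fingers move at their own pace and stop on an object; "force" is the grip in N (left out, the last holds). Time passes only in rows, so rows that do not move let the fingers close. It gives the time, the measured TCP pose, the force and the opening at its end, in the units of the state.
- get_state(): the state, without advancing time (a new reading comes with each control period).
- read_camera(name): name is "scene" or "side" or "wrist"; returns a dict with "color" (420x560x3 uint8, blue, green, red), "mtx" (3x3 intrinsics, pixels), "position" and "rotation" of the camera in the world; the wrist camera has in their place "T_tool_cam" (4x4, takes a point from camera to tool coordinates, whose origin is the TCP and whose axes are the flange's). Camera axes: x right, y down, z forward; pixel columns grow to the right and rows downward; lengths in m; the calibration is good to about 2 mm. A picture is of the moment at which its call begins: read the wrist's pose just before it. There is no depth.
- job_done(): hands the job in, once; it reports no verdict.
The state is a dict: "time_s": time; "joint_pos": joint angles; "dq": joint speeds; "effort": joint torques, N m; "tool_pos": TCP position; "eef_rot": TCP orientation; "contact_force": force on the tool from outside, world axes, zero at the start; "ft_torque": the same for the moment, N m; "finger_gap": opening from 0.0 (shut) to 1.0 (fully open).
Only numpy, scipy, OpenCV 4.12 (cv2) and the standard library are available. Lean on these libraries where they do the work, as an engineer would, in place of code of your own. Each camera call takes 0.05 s, during which the arm holds its last target. There are 200 camera calls.

TASK

Lay out the steel mounting plate: stand the loose orange relay module on it midway between the blue transformer and the black contactor, in line with them, and stand the loose white power supply directly in front of the blue transformer (on its side away from the slotted grey wiring duct), leaving a 50 mm cooling gap between the two. Both must stand upright with their long sides parallel to the transformer's long sides; set them down gently and leave the tools, tape and screw tub where they are.

Things in the scene. Friction and masses are not known exactly. Their poses are not given: they have to be found in the camera images.
- relay_center (a point): Centre (half-way up) of the loose orange relay module: 90 mm long (its x), 45 mm wide (its y), stepped: 50 mm high over its whole length, and 75 mm high over the middle 50 mm of the length. It stands upright on the bench, left of the plate; its underside is 37.5 mm below this point. z is up. About 0.3 kg. The two ends are alike: either way round will do. Grasp it across its 45 mm width.
- supply_center (a point): Centre (half-way up) of the loose white power supply with black vent slots and a green strip on top: 90 mm long (its x), 52 mm wide (its y), 80 mm high. It stands upright on the bench, left of the plate; its underside is 40 mm below this point. z is up. About 0.4 kg. Either way round will do. Grasp it across its 52 mm width.
- transformer: Blue transformer, screwed down on the plate: foot 80 mm long (its x), 50 mm wide (its y), 70 mm high. Origin: centre of its underside, on the plate's top face. Its x points to the wiring duct at the plate's far edge, so -x is its front. It may stand left or right of the contactor.
- contactor: Black contactor, screwed down on the plate beside the transformer, in line with it and parallel: 80 mm long (its x), 50 mm wide (its y), 70 mm high. Origin: centre of its underside, on the plate's top face. The centres of transformer and contactor are 190 to 210 mm apart along the transformer's y axis.
- plate: Steel mounting plate fixed on the bench, 340 mm (its x) by 360 mm (its y), 4 mm thick. Origin: centre of its underside. Along its far (+x) edge runs a slotted grey wiring duct 40 mm wide, 60 mm high. The transformer's x is parallel to the plate's x.
- screw_tub: Small open red tub, 52 mm across, 35 mm high, standing on the plate in front of the contactor; origin at its foot. Leave alone.
- screwdriver: Yellow-handled screwdriver, 190 mm, lying on the bench. Leave alone.
- tape: Roll of red insulating tape, 68 mm across, 19 mm high, lying flat. Leave alone.
- hex_keys: Yellow hex-key holder about 130 mm long, 22 mm high. Leave alone.
- pliers: Pliers with orange handles, about 170 mm long, 18 mm high. Leave alone.
- drill_nose (a point): Chuck of a yellow and black cordless drill lying on its side, about 230 by 200 mm, 62 mm high; this point is 31 mm above the bench. Leave alone.
Not all that is in view belongs to the job. Several things look just like the part that bears relay_center: the one meant starts farthest to the robot's right.

How it is judged:
By the outcome, as a careful person would: the job done as asked, in the order asked, and still so for the second after the job is handed in, with the robot touching nothing.
It also fails if it takes over 58 s, if anything falls off the work surface, if the arm or the gripper's body presses on something with over 40 N, if the wrist force passes 120 N, or if a joint passes its speed limit or range.

## Working session

There is one attempt and no reset: what is moved stays moved. The work goes in short steps, Python scripts to look and compute and a tool call to move; the robot and the scene stay as the last step left them, time stands still between calls to the robot, and variables do not carry over. Pictures are saved under pics/ and viewed, about 8 in all and at most 12, crops included, and the job is handed in when it is done.

Besides the shell and the picture viewer there is one more tool, called after "Call:" by a JSON object that holds its "op" and its "data". play_rows: Moves the arm, as the interface text tells. Its arguments: {"type":"object","properties":{"motion":{"type":"array"},"grip":{"type":"number"},"force":{"type":"number"}},"required":["motion"]}

```bash
mkdir -p pics; ls
python3 - <<'E'
from rig import *
import cv2
print(get_state())
for n in("scene","side","wrist"):
    r=read_camera(n); cv2.imwrite(f"pics/{n}0.png",r["color"]); print(n,{k:v for k,v in r.items() if k!="color"})
E
```

```text
pics
{'time_s': 0.0, 'joint_pos': array([-8.57355128e-01,  3.85557700e-01,  6.61919443e-03, -4.85359904e-04,
       -1.19399429e+00, -2.58567729e-01]), 'dq': array([-1.37882093e-03,  1.92063424e-05,  7.20767453e-04, -3.62056457e-04,
       -4.50851823e-04,  1.38637684e-03]), 'effort': array([ 8.24480449e-04, -3.90664530e+01,  1.87407267e+01,  4.21975806e+00,
        1.09693818e-02, -1.86603183e-04]), 'tool_pos': array([ 0.27432244, -0.5609086 ,  0.22145834]), 'eef_rot': array([ 3.13941187e+00, -1.10358662e-04, -2.68689813e+00]), 'contact_force': array([ 0.18854294,  0.09759319, -0.40011032]), 'ft_torque': array([-0.03093644,  0.00055843, -0.00600858]), 'finger_gap': 0.9971418901963208}
scene {'mtx': array([[487.08890483,   0.        , 277.33249497],
       [  0.        , 487.08890483, 207.1051854 ],
       [  0.        ,   0.        ,   1.        ]]), 'position': array([1.12919946, 0.95288168, 1.12673286]), 'rotation': array([-2.35473141,  0.01297244,  2.49444272])}
side {'mtx': array([[470.69246319,   0.        , 281.14211981],
       [  0.        , 470.69246319, 211.21471903],
       [  0.        ,   0.        ,   1.        ]]), 'position': array([ 0.17874626, -1.1024787 ,  0.81457378]), 'rotation': array([-2.11687195, -0.02411617, -0.22093093])}
wrist {'mtx': array([[291.12628779,   0.        , 281.44637661],
       [  0.        , 291.12628779, 213.48711335],
       [  0.        ,   0.        ,   1.        ]]), 'T_tool_cam': array([[ 4.10126306e-04, -9.62807378e-01, -2.70188426e-01,
         7.21141887e-02],
       [ 9.99999795e-01,  5.27971405e-04, -3.63481675e-04,
         1.36567420e-04],
       [ 4.92614601e-04, -2.70188221e-01,  9.62807396e-01,
        -1.62636156e-01],
       [ 0.00000000e+00,  0.00000000e+00,  0.00000000e+00,
         1.00000000e+00]])}
```

View pics/scene0.png

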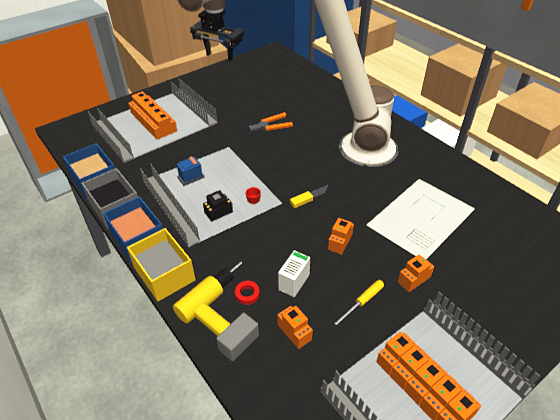

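View pics/side0.png

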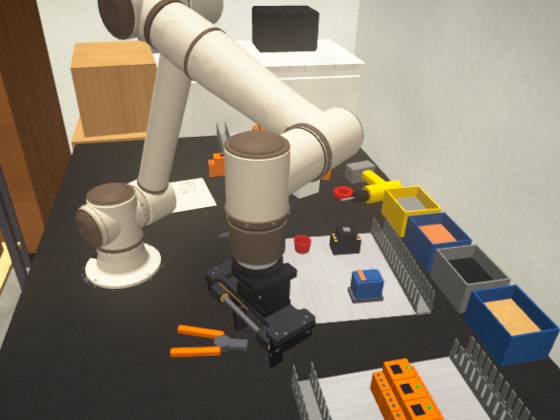

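Scene view: the loose orange modules are at (341,235), (295,326) and (416,272), and the white supply is at (294,270). The blue transformer is at (190,168), the contactor at (216,205) and the tub at (253,195). The orange rows on the other plates are mounted. I'll measure next.

```bash
cat > h.py <<'E'
from rig import *
import cv2, numpy as np
from scipy.spatial.transform import Rotation as R
def cam(name):
    s=get_state(); r=read_camera(name)
    if name=="wrist":
        T=np.eye(4);T[:3,:3]=R.from_euler("xyz",s["eef_rot"]).as_matrix();T[:3,3]=s["tool_pos"];T=T@r["T_tool_cam"]
        return r["color"],r["mtx"],T[:3,:3],T[:3,3]
    return r["color"],r["mtx"],R.from_euler("xyz",r["rotation"]).as_matrix(),r["position"]
def cast(c,uv,z):
    uv=np.atleast_2d(np.array(uv,float)); d=np.c_[uv,np.ones(len(uv))]@np.linalg.inv(c[1]).T@c[2].T
    return c[3]+d*((z-c[3][2])/d[:,2])[:,None]
def proj(c,P):
    p=(np.atleast_2d(P)-c[3])@c[2]@c[1].T
    return p[:,:2]/p[:,2:]
E
python3 - <<'E'
from h import *
np.set_printoptions(precision=4,suppress=True)
c=cam("scene")
print("base",proj(c,[0,0,0]))
for n,uv,z in[("relayA top",(342,221),.075),("relayB top",(297,311),.075),("relayC top",(417,259),.075),("supply top",(297,255),.08),("transf",(188,160),.074),("cont",(214,194),.07),("tub",(253,190),.039)]:
    print(n,cast(c,uv,z)[0])
print("plate",cast(c,[(229,148),(281,205),(193,244),(145,178)],.004))
im=c[0][200:350,240:450]; cv2.imwrite("pics/crop.png",cv2.resize(im,None,fx=3.5,fy=3.5,interpolation=cv2.INTER_CUBIC))
E
```

```text
base [[368.94   147.2861]]
relayA top [0.3877 0.2673 0.075 ]
relayB top [0.6883 0.429  0.075 ]
relayC top [0.3225 0.4999 0.075 ]
supply top [0.5773 0.2903 0.08  ]
transf [ 0.6068 -0.2653  0.074 ]
cont [ 0.6241 -0.0708  0.07  ]
tub [ 0.4978 -0.0384  0.039 ]
plate [[ 0.4161 -0.3135  0.004 ]
 [ 0.4465  0.0453  0.004 ]
 [ 0.7605  0.0151  0.004 ]
 [ 0.7401 -0.3525  0.004 ]]
```

View pics/crop.png

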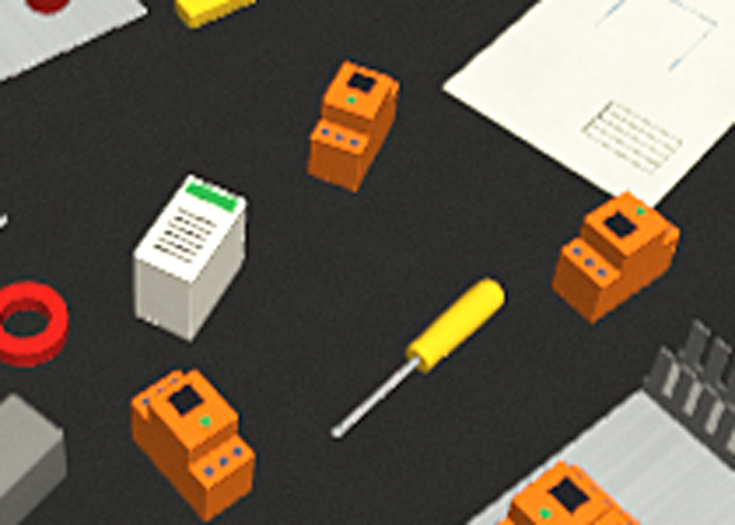

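Relay candidates: A (341,235) at y≈0.27, B (295,326) at y≈0.43, C (416,272) at y≈0.50. A is farthest to the robot's right, upright, loose and left of the plate, so A is the one meant. The enlarged crop confirms it as a stepped orange module. Next I'll look at the plate from above.

```bash
cat > plan.py <<'E'
from h import *
import sys,json
def plan(pos,yaw,n=8):
    """rows from current state to pos, yaw(deg), tool down, straight line in n rows"""
    s=get_state(); T0=R.from_euler("xyz",s["eef_rot"]); p0=s["tool_pos"]
    T1=R.from_euler("xyz",[np.pi,0,np.radians(yaw)])
    rv=(T0.inv()*T1).as_rotvec(); rows=[]
    for i in range(n):
        T=T0*R.from_rotvec(rv*i/n)
        rows.append([round(float(v),4) for v in T.inv().apply((np.array(pos)-p0)/n)]+[round(float(v),2) for v in np.degrees(rv)/n])
    print("t",round(s["time_s"],2),"pos",p0.round(4),"rpy",np.degrees(s["eef_rot"]).round(2),"gap",round(s["finger_gap"],3))
    print(json.dumps(rows))
if __name__=="__main__":
    a=[float(v) for v in sys.argv[1:]]; plan(a[:3],a[3],int(a[4]))
E
python3 plan.py 0.48 -0.17 0.30 175 9
```

```text
t 0.2 pos [ 0.2744 -0.5611  0.2219] rpy [ 1.7992e+02 -1.0000e-02 -1.5395e+02] gap 1.0
[[-0.0396, 0.029, -0.0086, 0.01, -0.0, 3.45], [-0.0378, 0.0314, -0.0086, 0.01, -0.0, 3.45], [-0.0358, 0.0336, -0.0087, 0.01, -0.0, 3.45], [-0.0338, 0.0357, -0.0087, 0.01, -0.0, 3.45], [-0.0315, 0.0376, -0.0087, 0.01, -0.0, 3.45], [-0.0292, 0.0395, -0.0087, 0.01, -0.0, 3.45], [-0.0268, 0.0411, -0.0087, 0.01, -0.0, 3.45], [-0.0243, 0.0427, -0.0087, 0.01, -0.0, 3.45], [-0.0217, 0.0441, -0.0087, 0.01, -0.0, 3.45]]
```

Call:
{"op": "play_rows", "data": {"motion": [[[-0.042, 0.03, -0.01, 0, 0, 4], [-0.04, 0.033, -0.01, 0, 0, 4], [-0.038, 0.036, -0.01, 0, 0, 4], [-0.036, 0.038, -0.01, 0, 0, 4], [-0.033, 0.041, -0.01, 0, 0, 4], [-0.03, 0.044, -0.01, 0, 0, 4], [-0.028, 0.046, -0.01, 0, 0, 4], [-0.025, 0.05, -0.01, 0, 0, 3]]], "grip": 0}}

```text
time_s: 1.2
tool_pos: [0.4851, -0.1829, 0.3017]
eef_rot: [3.137, -0.004, 3.029]
contact_force: [1.3, -0.6, 0.3]
finger_gap: 1.001
```

Call:
{"op": "play_rows", "data": {"motion": [[[0, 0, 0, 0, 0, 0], [0, 0, 0, 0, 0, 0]]]}}

```text
time_s: 1.45
tool_pos: [0.4867, -0.1798, 0.302]
eef_rot: [3.137, -0.003, 3.035]
contact_force: [-0.5, 0.4, -0.1]
finger_gap: 0.995
```

Run:
```python
from h import *
c=cam("wrist"); cv2.imwrite("pics/w1.png",c[0]); np.savez("w1.npz",*c)
```

```text
(no output)
```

View pics/w1.png

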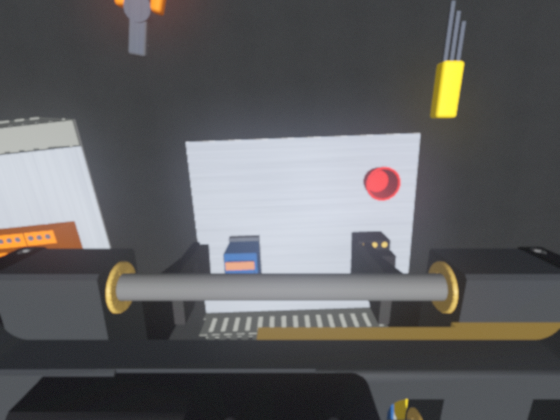

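The wrist picture shows the plate spanning (190,140)–(420,135), the transformer at (243,258) and the contactor at (372,245). The gripper hides the far half, so I'll move the camera forward.

Call:
{"op": "play_rows", "data": {"motion": [[[-0.05, 0, 0, 0, 0, 0.3], [-0.05, 0, 0, 0.1, 0, 0.3], [-0.05, 0, 0, 0.1, 0, 0.4], [-0.04, 0, 0, 0, 0, 0], [0, 0, 0, 0, 0, 0], [0, 0, 0, 0, 0, 0]]]}}

```text
time_s: 2.25
tool_pos: [0.6749, -0.2122, 0.2979]
eef_rot: [3.141, -0.009, 3.004]
contact_force: [-0.9, -0.2, -0.1]
finger_gap: 1.003
```

Run:
```python
from h import *
c=cam("wrist"); cv2.imwrite("pics/w2.png",cv2.resize(c[0][:260,120:480],None,fx=2.2,fy=2.2)); np.savez("w2.npz",*c)
```

```text
(no output)
```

View pics/w2.png

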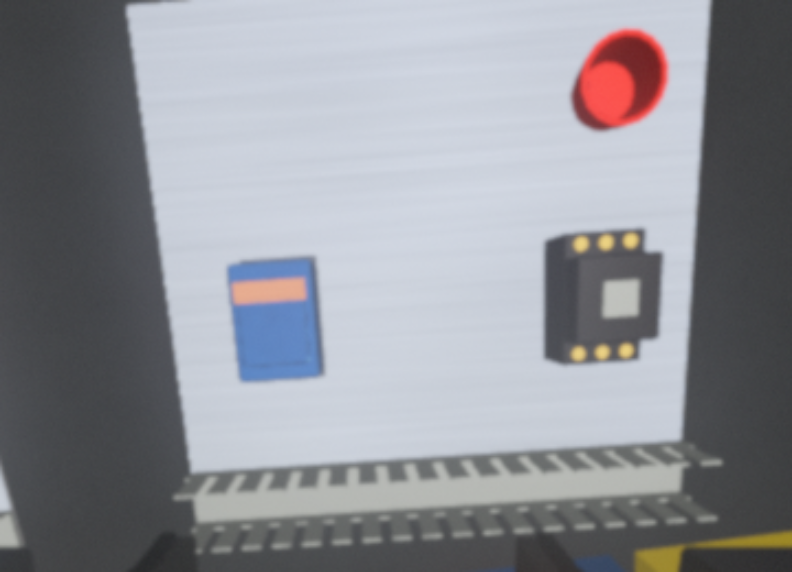

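The transformer, contactor and tub are all clear, so I'll measure them.

Run:
```python
from h import *
np.set_printoptions(precision=4,suppress=True)
d=np.load("w2.npz"); c=[d[f"arr_{i}"] for i in range(4)]
im=c[0]; hsv=cv2.cvtColor(im,cv2.COLOR_BGR2HSV); H,S,V=cv2.split(hsv)
print("cam",c[3])
def comp(m,seed):
    n,l=cv2.connectedComponents(m.astype(np.uint8)); return (l==l[seed[1],seed[0]])
def rect(uv,z):
    P=cast(c,uv,z)[:,:2]*1000; r=cv2.minAreaRect(P.astype(np.float32)); return np.array(r[0]),r[1],r[2]
# transformer
px=lambda u,v:(int(u/2.2+120),int(v/2.2))
blue=((H>100)&(H<125)&(S>110))|((H<20)&(S>90)&(V>150)); m=comp(blue,px(275,335))
ys,xs=np.nonzero(m); print("blue px",xs.min(),xs.max(),ys.min(),ys.max())
for z in(.070,.074): print("transf z",z,rect(np.c_[xs,ys],z))
# contactor dark + screws
dark=(V<110); dark=comp(dark,px(600,300)); ys2,xs2=np.nonzero(dark); print("dark px",xs2.min(),xs2.max(),ys2.min(),ys2.max(),dark.sum())
sc=((H>12)&(H<35)&(S>70)&(V>120)).astype(np.uint8); n,l,st,ce=cv2.connectedComponentsWithStats(sc)
k=[i for i in range(1,n) if 10<st[i,4]<120 and 360<ce[i][0]<420 and 90<ce[i][1]<180]; print("screws",ce[k])
for z in(.04,.05,.06,.07): 
    q=cast(c,ce[k],z)[:,:2]*1000; print(z,q.mean(0),q.round(1).tolist() if z==.05 else "")
# plate edges
pl=comp((V>140)&(S<60),px(430,300))
def line(pts,ax):
    P=cast(c,pts,.004)[:,:2]*1000; v=cv2.fitLine(P.astype(np.float32),cv2.DIST_HUBER,0,.01,.01).ravel(); return v
L=[(np.nonzero(pl[r])[0].min()-.5,r) for r in range(15,200)]; Rr=[(np.nonzero(pl[r])[0].max()+.5,r) for r in range(10,195)]
for n_,p in(("L",L),("R",Rr)):
    v=line(p,0); print(n_,v,np.degrees(np.arctan(v[1]/v[0])))
# contactor left face top edge & base edge
for r in (112,120,130,140,150,158):
    q=np.nonzero(dark[r])[0]; print(r,q.min(),q.max())
cv2.imwrite("pics/m.png",np.hstack([m,dark]).astype(np.uint8)*255)
```

```text
cam [ 0.6048 -0.2016  0.4613]
blue px 226 264 130 172
transf z 0.07 (array([ 619.5458, -251.6629]), (47.294681549072266, 51.13350296020508), 86.53229522705078)
transf z 0.074 (array([ 619.395 , -251.1514]), (46.811161041259766, 50.61076736450195), 86.5322494506836)
dark px 368 419 105 164 2049
screws [[383.6458 110.5   ]
 [395.0426 109.7021]
 [406.2292 108.9167]
 [382.5366 160.122 ]
 [393.3571 159.6429]
 [403.9545 158.9318]]
0.04 [626.9608 -45.4557] 
0.05 [626.4343 -49.1631] [[592.6, -61.9], [593.6, -46.7], [594.7, -31.9], [658.0, -66.4], [659.4, -51.4], [660.4, -36.7]]
0.06 [625.9079 -52.8705] 
0.07 [625.3815 -56.5778] 
L [   0.9975   -0.0702  550.6287 -328.8833] -4.0231805
R [  0.9977  -0.0677 609.0345  29.6301] -3.8840458
112 369 411
120 368 419
130 368 418
140 368 418
150 368 417
158 368 409
```

Run:
```python
from h import *
np.set_printoptions(precision=2,suppress=True)
C=[]
for f in("w1.npz","w2.npz"):
    d=np.load(f); C.append([d[f"arr_{i}"] for i in range(4)])
c=C[1]; im=c[0]; H,S,V=cv2.split(cv2.cvtColor(im,cv2.COLOR_BGR2HSV))
yaw=np.radians(-3.95); ex=np.array([np.cos(yaw),np.sin(yaw)]); ey=np.array([-ex[1],ex[0]]); B=np.c_[ex,ey]
box=np.zeros_like(S,bool); box[105:185,215:275]=1
m=box&(S>90)&(V>90); ys,xs=np.nonzero(m); print("px",xs.min(),xs.max(),ys.min(),ys.max(),"hue med",np.median(H[m]))
for z in(.066,.074):
    P=cast(c,np.c_[xs,ys],z)[:,:2]*1000@B; lo,hi=np.percentile(P,[.5,99.5],axis=0); print("transf z",z,"size",hi-lo,"centre xy",B@((lo+hi)/2),cv2.minAreaRect((P).astype(np.float32)))
# contactor left face foot
for z in (.004,): 
    q=cast(c,[(367.5,r) for r in(120,135,150)],z)[:,:2]*1000@B; print("foot edge ey",q[:,1],"-> centre ey",q[:,1].mean()+25)
# all-dark extents of w1 screws
H1,S1,V1=cv2.split(cv2.cvtColor(C[0][0],cv2.COLOR_BGR2HSV))
sc=((H1>12)&(H1<35)&(S1>70)&(V1>120)).astype(np.uint8); n,l,st,ce=cv2.connectedComponentsWithStats(sc)
k=[i for i in range(1,n) if 8<st[i,4]<120 and 350<ce[i][0]<400 and 225<ce[i][1]<262]; print("w1 screws",ce[k])
w2=[(383.6,110.5),(395.0,109.7),(406.2,108.9)]
Pm=[np.array(k_[1])@np.c_[k_[2].T,-k_[2].T@k_[3]] for k_ in C]
for a in ce[k]:
    for b in w2:
        X=cv2.triangulatePoints(Pm[0],Pm[1],np.array(a,float).reshape(2,1),np.array(b,float).reshape(2,1)).ravel();X=X[:3]/X[3]; e=np.linalg.norm(proj(C[0],X)-a); print(a,b,X*1000,"err",e)
```

```text
px 224 265 118 172 hue med 108.0
transf z 0.066 size [67.31 48.66] centre xy [ 612.17 -251.34] ((628.0629272460938, -208.61773681640625), (68.09893798828125, 49.20258712768555), 0.07714066654443741)
transf z 0.074 size [65.95 47.67] centre xy [ 612.02 -250.34] ((627.8438720703125, -207.6234130859375), (66.72069549560547, 48.20671844482422), 0.07715222984552383)
foot edge ey [-29.19 -28.99 -28.79] -> centre ey -3.991730537934867
w1 screws [[384.03 244.08]
 [374.42 244.45]]
[384.03 244.08] (383.6, 110.5) [594.11 -46.22  48.07] err 9.935400495383352
[384.03 244.08] (395.0, 109.7) [594.89 -37.94  46.28] err 4.915028624327154
[384.03 244.08] (406.2, 108.9) [594.67 -31.82  50.  ] err 0.08432907528599898
[374.42 244.45] (383.6, 110.5) [593.79 -53.08  46.7 ] err 5.091676926671782
[374.42 244.45] (395.0, 109.7) [593.67 -46.54  49.98] err 0.16047185062299768
[374.42 244.45] (406.2, 108.9) [592.64 -42.05  58.2 ] err 4.6650098459423415
```

Triangulated screws sit at z = 50 mm, and transformer-to-contactor spacing is about 203 mm, which is inside the given range. Plate yaw is about −3.95°. Targets: relay (0.619, −0.149), supply (0.4775, −0.241). Next, a look at the loose parts.

```bash
python3 plan.py 0.50 0.275 0.30 176 10
```

```text
t 2.3 pos [ 0.6747 -0.212   0.2977] rpy [179.95  -0.56 172.15] gap 1.002
[[0.024, 0.0459, 0.0, 0.01, -0.06, -0.39], [0.0237, 0.046, 0.0, 0.01, -0.06, -0.39], [0.0233, 0.0462, -0.0, 0.01, -0.06, -0.39], [0.023, 0.0463, -0.0, 0.01, -0.06, -0.39], [0.0227, 0.0465, -0.0001, 0.01, -0.06, -0.39], [0.0224, 0.0466, -0.0001, 0.01, -0.06, -0.39], [0.0221, 0.0468, -0.0001, 0.01, -0.06, -0.39], [0.0218, 0.0469, -0.0001, 0.01, -0.06, -0.39], [0.0215, 0.0471, -0.0002, 0.01, -0.06, -0.39], [0.0211, 0.0472, -0.0002, 0.01, -0.06, -0.39]]
```

Call:
{"op": "play_rows", "data": {"motion": [[[0.028, 0.058, 0, 0, -0.1, -0.5], [0.028, 0.058, 0, 0, -0.1, -0.5], [0.028, 0.058, 0, 0, -0.1, -0.5], [0.028, 0.058, 0, 0, -0.1, -0.5], [0.027, 0.058, 0, 0, 0, -0.5], [0.027, 0.058, 0, 0, 0, -0.5], [0.027, 0.058, 0, 0, 0, -0.5], [0.027, 0.058, 0, 0, 0, -0.5]]]}}

```text
time_s: 3.3
tool_pos: [0.5017, 0.2586, 0.305]
eef_rot: [3.135, 0.006, 3.064]
contact_force: [1.4, 0.4, 0.5]
finger_gap: 1.002
```

Call:
{"op": "play_rows", "data": {"motion": [[[0.0, 0.03, 0, 0, 0, 0], [0, 0, 0, 0, 0, 0], [0, 0, 0, 0, 0, 0]]]}}

```text
time_s: 3.68
tool_pos: [0.4999, 0.2898, 0.308]
eef_rot: [3.132, 0.008, 3.07]
contact_force: [-0.3, -0.1, 0.5]
finger_gap: 1.0
```

Run:
```python
from h import *
c=cam("wrist"); cv2.imwrite("pics/w3.png",c[0]); np.savez("w3.npz",*c); print(c[3])
```

```text
[0.42635535 0.29440567 0.46997455]
```

View pics/w3.png

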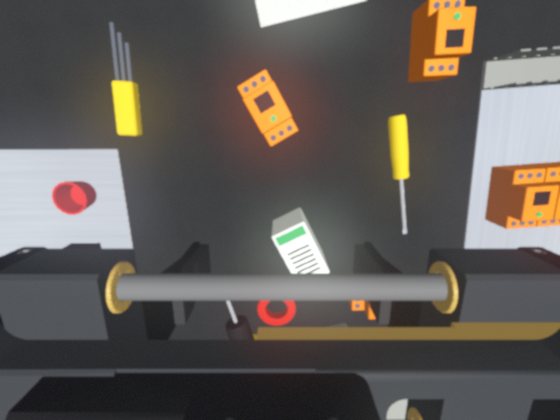

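Relay A is at (268,107), the supply at (300,245) and the screwdriver at (400,170). I'll measure A and the supply's visible end.

Run:
```python
from h import *
np.set_printoptions(precision=1,suppress=True)
d=np.load("w3.npz"); c=[d[f"arr_{i}"] for i in range(4)]
H,S,V=cv2.split(cv2.cvtColor(c[0],cv2.COLOR_BGR2HSV))
b=np.zeros_like(S,bool); b[60:155,225:310]=1
m=b&(H<22)&(S>120)&(V>60); print("V pct",np.percentile(V[m],[5,25,50,75,95]))
for t in(60,170):
    ys,xs=np.nonzero(m&(V>t))
    for z in(.05,.075):
        r=cv2.minAreaRect((cast(c,np.c_[xs,ys],z)[:,:2]*1000).astype(np.float32)); print(t,z,np.array(r[0]),np.array(r[1]),r[2])
dots=b&(((H>100)&(H<140)&(S>40))).astype(bool)
n,l,st,ce=cv2.connectedComponentsWithStats(dots.astype(np.uint8)); k=[i for i in range(1,n) if st[i,4]>4]; print(ce[k],st[k,4]); print(cast(c,ce[k],.05)*1000)
b2=np.zeros_like(S,bool); b2[200:278,255:345]=1
m=b2&(V>185)&(S<50)|b2&(H>45)&(H<85)&(S>90); ys,xs=np.nonzero(m)
print("supply",xs.min(),xs.max(),ys.min(),ys.max(),cv2.minAreaRect((cast(c,np.c_[xs,ys],.08)[:,:2]*1000).astype(np.float32)))
```

```text
V pct [155. 240. 255. 255. 255.]
60 0.05 [398.8 281.9] [92.8 51.5] 25.388378143310547
60 0.075 [400.5 282.7] [87.3 48.4] 25.388362884521484
170 0.05 [398.8 281.9] [91.2 49.1] 25.40323257446289
170 0.075 [400.4 282.6] [85.7 46.2] 25.403230667114258
[] []
[]
supply 272 329 220 273 ((602.5838623046875, 314.04315185546875), (91.40562438964844, 54.69727325439453), 22.457408905029297)
```

Relay A: centre (0.399, 0.282), yaw 25.4°, and its 91×46 mm size matches. Now the pick.

```bash
python3 plan.py 0.3993 0.2823 0.13 -154.6 5
```

```text
t 3.73 pos [0.5001 0.2896 0.308 ] rpy [179.44   0.47 175.86] gap 1.003
[[0.0203, -0.0033, 0.0354, 0.08, 0.12, -5.91], [0.0204, -0.0011, 0.0354, 0.08, 0.12, -5.91], [0.0204, 0.0011, 0.0355, 0.08, 0.12, -5.91], [0.0201, 0.0032, 0.0355, 0.08, 0.12, -5.91], [0.0196, 0.0053, 0.0356, 0.08, 0.12, -5.91]]
```

Call:
{"op": "play_rows", "data": {"motion": [[[0.0203, -0.0033, 0.036, 0.1, 0.1, -6], [0.0204, -0.0011, 0.036, 0.1, 0.1, -6], [0.0204, 0.0011, 0.036, 0.1, 0.1, -6], [0.0201, 0.0032, 0.036, 0.1, 0.1, -6], [0.0196, 0.0053, 0.036, 0.1, 0.1, -6], [0, 0, 0, 0, 0, 0], [0, 0, 0, 0, 0, 0]]]}}

```text
time_s: 4.6
tool_pos: [0.4014, 0.2736, 0.1273]
eef_rot: [-3.141, 0.011, -2.688]
contact_force: [-0.5, -0.2, -0.5]
finger_gap: 1.001
```

```bash
python3 plan.py 0.3993 0.2823 0.031 -154.6 3
```

```text
t 4.6 pos [0.4014 0.2736 0.1273] rpy [-179.98    0.63 -154.01] gap 1.001
[[-0.0003, 0.0029, 0.0321, -0.0, 0.21, 0.2], [-0.0004, 0.0029, 0.0321, -0.0, 0.21, 0.2], [-0.0005, 0.0029, 0.0321, -0.0, 0.21, 0.2]]
```

Call:
{"op": "play_rows", "data": {"motion": [[[-0.001, 0.009, 0.025, 0, 0.6, 0.6], [0, 0, 0.03, 0, 0, 0], [0, 0, 0.025, 0, 0, 0], [0, 0, 0, 0, 0, 0], [0, 0, 0, 0, 0, 0]]]}}

```text
time_s: 5.22
tool_pos: [0.4088, 0.289, 0.0552]
eef_rot: [3.133, 0.022, -2.707]
contact_force: [0.1, -0.3, 0.1]
finger_gap: 1.003
```

```bash
python3 plan.py 0.3993 0.2823 0.031 -154.6 1
```

```text
t 5.22 pos [0.4088 0.289  0.0552] rpy [ 179.52    1.23 -155.1 ] gap 1.003
[[0.0119, -0.0023, 0.0239, 0.48, 1.24, -0.49]]
```

Call:
{"op": "play_rows", "data": {"motion": [[[0.006, -0.001, 0.012, 0.5, 1.2, -0.5], [0.006, -0.001, 0.012, 0, 0, 0], [0, 0, 0, 0, 0, 0]]]}}

```text
time_s: 5.6
tool_pos: [0.3995, 0.2829, 0.0318]
eef_rot: [3.14, 0.003, -2.698]
contact_force: [0.2, 0.7, -0.3]
finger_gap: 0.998
```

```bash
python3 plan.py 0.3993 0.2823 0.031 -154.6 1
```

```text
t 5.6 pos [0.3995 0.2829 0.0318] rpy [ 179.93    0.19 -154.61] gap 0.998
[[0.0004, -0.0004, 0.0008, 0.07, 0.19, -0.01]]
```

Call:
{"op": "play_rows", "data": {"motion": [[[0, 0, 0.0005, 0, 0.2, 0], [0, 0, 0, 0, 0, 0], [0, 0, 0, 0, 0, 0], [0, 0, 0, 0, 0, 0], [0, 0, 0, 0, 0, 0], [0, 0, 0, 0, 0, 0]]], "grip": 1, "force": 25}}

```text
time_s: 6.35
tool_pos: [0.3998, 0.2833, 0.0318]
eef_rot: [3.14, 0.001, -2.698]
contact_force: [0.9, -0.2, -1.5]
finger_gap: 0.52
```

```bash
python3 plan.py 0.3993 0.2823 0.031 -154.6 1
```

```text
t 6.35 pos [0.3998 0.2833 0.0318] rpy [ 1.7992e+02  4.0000e-02 -1.5457e+02] gap 0.52
[[0.0008, -0.0007, 0.0008, 0.08, 0.04, 0.03]]
```

Call:
{"op": "play_rows", "data": {"motion": [[[0, 0, -0.02, 0, 0, 0], [0, 0, -0.04, 0, 0, 0], [0, 0, -0.045, 0, 0, 0], [0, 0, -0.03, 0, 0, 0], [0, 0, 0, 0, 0, 0]]]}}

```text
time_s: 6.98
tool_pos: [0.3971, 0.2806, 0.1664]
eef_rot: [-3.141, -0.01, -2.7]
contact_force: [0.4, 0.0, -3.4]
finger_gap: 0.517
```

```bash
python3 plan.py 0.619 -0.149 0.17 176.05 8
```

```text
t 6.97 pos [0.3971 0.2806 0.1664] rpy [-179.94   -0.55 -154.72] gap 0.517
[[-0.0021, -0.0604, -0.0004, -0.02, -0.06, 3.65], [-0.006, -0.0601, -0.0004, -0.02, -0.06, 3.65], [-0.0098, -0.0596, -0.0005, -0.02, -0.06, 3.65], [-0.0136, -0.0589, -0.0005, -0.02, -0.06, 3.65], [-0.0173, -0.0579, -0.0005, -0.02, -0.06, 3.65], [-0.021, -0.0567, -0.0005, -0.02, -0.06, 3.65], [-0.0245, -0.0552, -0.0005, -0.02, -0.06, 3.65], [-0.028, -0.0536, -0.0005, -0.02, -0.06, 3.65]]
```

Call:
{"op": "play_rows", "data": {"motion": [[[-0.002, -0.04, 0, 0, 0, 3], [-0.006, -0.055, 0, 0, 0, 3.6], [-0.01, -0.058, 0, 0, -0.1, 3.6], [-0.014, -0.058, 0, 0, -0.1, 3.6], [-0.017, -0.057, 0, 0, -0.1, 3.6], [-0.021, -0.056, 0, 0, -0.1, 3.6], [-0.024, -0.055, 0, 0, -0.1, 3.6], [-0.027, -0.045, 0, 0, 0, 3]]]}}

```text
time_s: 7.98
tool_pos: [0.6038, -0.1218, 0.1451]
eef_rot: [-3.133, -0.029, 3.089]
contact_force: [0.4, 0.5, -2.9]
finger_gap: 0.515
```

Call:
{"op": "play_rows", "data": {"motion": [[[0, -0.015, 0, 0, 0, 0], [0, 0, 0, 0, 0, 0]]]}}

```text
time_s: 8.22
tool_pos: [0.6008, -0.14, 0.1383]
eef_rot: [-3.134, -0.039, 3.083]
contact_force: [0.0, 0.7, -2.9]
finger_gap: 0.516
```

```bash
python3 plan.py 0.619 -0.149 0.15 176.05 1
```

```text
t 8.22 pos [ 0.6008 -0.14    0.1383] rpy [-179.55   -2.26  176.64] gap 0.516
[[-0.0182, -0.008, -0.0124, -0.46, -2.25, 0.6]]
```

Call:
{"op": "play_rows", "data": {"motion": [[[-0.018, -0.008, -0.002, -0.5, -2.3, 0.6], [0, 0, 0, 0, 0, 0], [0, 0, 0, 0, 0, 0]]]}}

```text
time_s: 8.6
tool_pos: [0.6183, -0.1465, 0.1382]
eef_rot: [3.139, 0.001, 3.075]
contact_force: [0.2, 0.3, -3.0]
finger_gap: 0.516
```

```bash
python3 plan.py 0.619 -0.149 0.10 176.05 2
```

```text
t 8.6 pos [ 0.6183 -0.1465  0.1382] rpy [1.7987e+02 5.0000e-02 1.7621e+02] gap 0.516
[[-0.0004, -0.0012, 0.0191, 0.06, 0.03, 0.08], [-0.0004, -0.0012, 0.0191, 0.06, 0.03, 0.08]]
```

Call:
{"op": "play_rows", "data": {"motion": [[[-0.001, -0.002, 0.025, 0.1, 0, 0.2], [0, 0, 0.03, 0, 0, 0], [0, 0, 0.02, 0, 0, 0], [0, 0, 0, 0, 0, 0]]]}}

```text
time_s: 9.1
tool_pos: [0.6205, -0.1455, 0.0641]
eef_rot: [3.141, 0.006, 3.077]
contact_force: [0.7, -0.1, -2.1]
finger_gap: 0.52
```

```bash
python3 plan.py 0.619 -0.149 0.045 176.05 1
```

```text
t 9.1 pos [ 0.6205 -0.1455  0.0641] rpy [179.95   0.33 176.27] gap 0.52
[[0.0014, -0.0036, 0.0191, 0.05, 0.33, 0.23]]
```

Call:
{"op": "play_rows", "data": {"motion": [[[0.0015, -0.0036, 0.019, 0.1, 0.3, 0.2], [0, 0, 0, 0, 0, 0], [0, 0, 0, 0, 0, 0]]]}}

```text
time_s: 9.48
tool_pos: [0.6206, -0.1487, 0.0465]
eef_rot: [-3.14, 0.005, 3.074]
contact_force: [0.2, 0.5, -3.2]
finger_gap: 0.518
```

```bash
python3 plan.py 0.619 -0.149 0.037 176.05 1
```

```text
t 9.47 pos [ 0.6206 -0.1487  0.0465] rpy [-179.93    0.28  176.15] gap 0.518
[[0.0016, -0.0004, 0.0095, -0.07, 0.28, 0.1]]
```

Call:
{"op": "play_rows", "data": {"motion": [[[0.0016, -0.0004, 0.006, -0.1, 0.3, 0.1], [0, 0, 0.002, 0, 0, 0], [0, 0, 0.001, 0, 0, 0], [0, 0, 0.001, 0, 0, 0]]]}}

```text
time_s: 9.98
tool_pos: [0.6197, -0.1492, 0.0371]
eef_rot: [3.141, 0.002, 3.072]
contact_force: [-0.4, 0.5, -3.5]
finger_gap: 0.515
```

```bash
python3 plan.py 0.619 -0.149 0.0355 176.05 1
```

```text
t 9.97 pos [ 0.6197 -0.1492  0.0371] rpy [1.7996e+02 9.0000e-02 1.7604e+02] gap 0.515
[[0.0007, 0.0002, 0.0016, 0.04, 0.09, -0.01]]
```

Call:
{"op": "play_rows", "data": {"motion": [[[0.0007, 0, 0.0015, 0, 0.1, 0], [0, 0, 0.0008, 0, 0, 0]]]}}

```text
time_s: 10.22
tool_pos: [0.6193, -0.1492, 0.0359]
eef_rot: [3.141, 0.001, 3.073]
contact_force: [-3.1, 0.7, 4.3]
finger_gap: 0.515
```

Call:
{"op": "play_rows", "data": {"motion": [[[0, 0, 0.0006, 0, 0, 0], [0, 0, 0.0004, 0, 0, 0]]]}}

```text
time_s: 10.48
tool_pos: [0.6193, -0.1492, 0.0359]
eef_rot: [3.141, 0.001, 3.073]
contact_force: [-2.2, -0.3, 2.2]
finger_gap: 0.511
```

Contact made gently (about 4 N against the −3 N carried). Release.

Call:
{"op": "play_rows", "data": {"motion": [[[0, 0, 0, 0, 0, 0], [0, 0, 0, 0, 0, 0], [0, 0, 0, 0, 0, 0]]], "grip": 0.2}}

```text
time_s: 10.85
tool_pos: [0.6209, -0.1494, 0.0362]
eef_rot: [-3.142, 0.005, 3.074]
contact_force: [-0.3, -1.2, 0.4]
finger_gap: 0.749
```

Call:
{"op": "play_rows", "data": {"motion": [[[0, 0, -0.01, 0, 0, 0], [0, 0, -0.03, 0, 0, 0], [0, 0, -0.05, 0, 0, 0], [-0.01, 0, -0.06, 0, 0, 0], [-0.03, 0, -0.06, 0, 0, 0], [-0.05, 0, -0.05, 0, 0, 0], [0, 0, 0, 0, 0, 0], [0, 0, 0, 0, 0, 0]]]}}

```text
time_s: 11.85
tool_pos: [0.7009, -0.1553, 0.296]
eef_rot: [-3.141, 0.008, 3.074]
contact_force: [-0.7, -0.2, -0.4]
finger_gap: 0.801
```

Run:
```python
from h import *
c=cam("wrist"); cv2.imwrite("pics/w4.png",cv2.resize(c[0][:280,100:480],None,fx=2,fy=2)); np.savez("w4.npz",*c); print(c[3],get_state()["eef_rot"])
```

```text
[ 0.62742624 -0.14921379  0.45804425] [-3.14033251  0.00884278  3.07374155]
```

View pics/w4.png

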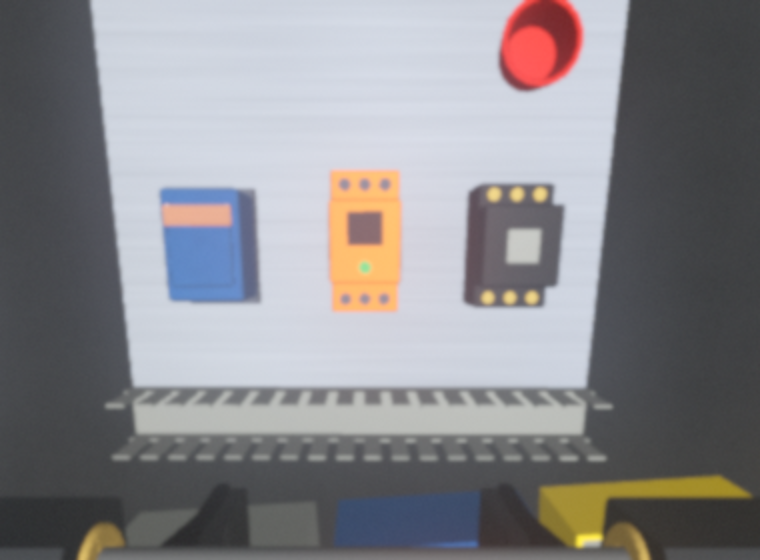

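The relay stands upright between the transformer and the contactor. I'll measure in this view.

```bash
cat > m4.py <<'E'
from h import *
np.set_printoptions(precision=1,suppress=True)
def meas(f):
    d=np.load(f); c=[d[f"arr_{i}"] for i in range(4)]
    H,S,V=cv2.split(cv2.cvtColor(c[0],cv2.COLOR_BGR2HSV))
    yaw=np.radians(-3.95); B=np.array([[np.cos(yaw),-np.sin(yaw)],[np.sin(yaw),np.cos(yaw)]])
    print("cam exey",c[3][:2]*1000@B)
    def bx(a,b,u,v):
        m=np.zeros_like(S,bool); m[b:v,a:u]=1; return m
    def rep(n,m,zs):
        ys,xs=np.nonzero(m)
        for z in zs:
            P=(cast(c,np.c_[xs,ys],z)[:,:2]*1000@B).astype(np.float32); lo,hi=np.percentile(P,[.5,99.5],axis=0); r=cv2.minAreaRect(P)
            print(n,z,"aligned c",(lo+hi)/2,"size",hi-lo,"| rect c",np.array(r[0]),np.array(r[1]),round(r[2],1))
    return c,H,S,V,B,bx,rep
E
python3 - <<'E'
from m4 import *
c,H,S,V,B,bx,rep=meas("w4.npz")
o=bx(255,80,310,160)&(S>100)&(V>120)&(H<25); rep("relay",o,(.054,.079))
t=bx(175,85,232,155)
rep("transf top",t&(S>90)&(V>105),(.074,))
rep("transf all",t&((S>70)&(V<215)),(.006,.074))
s=bx(335,85,385,160)&(H>12)&(H<35)&(S>70)&(V>120); n,l,st,ce=cv2.connectedComponentsWithStats(s.astype(np.uint8)); k=[i for i in range(1,n) if st[i,4]>10]
q=cast(c,ce[k],.05)[:,:2]*1000@B; print(len(k),q.mean(0),q)
dk=bx(325,85,345,160)&(V<120); print("cont left edge",[(r,np.nonzero(dk[r])[0].min()) for r in range(98,150,8)])
print(V[120,328:342], V[120,218:240],S[120,218:240])
for u in (332.5,333.5): print(cast(c,[(u,100),(u,145)],.004)[:,:2]*1000@B)
for u in (228.5,229.5): print(cast(c,[(u,110),(u,145)],.004)[:,:2]*1000@B)
E
```

```text
cam exey [ 636.2 -105.6]
relay 0.054 aligned c [ 626.  -105.2] size [85.7 45.3] | rect c [ 626.  -105.2] [85.7 45.7] 0.1
relay 0.079 aligned c [ 626.6 -105.3] size [80.4 42.5] | rect c [ 626.6 -105.3] [80.4 42.9] 0.1
transf top 0.074 aligned c [ 628.6 -206.8] size [64.9 47.4] | rect c [ 628.6 -206.7] [64.9 48.2] 0.1
transf all 0.006 aligned c [ 627.3 -222.9] size [79.3 60.4] | rect c [ 627.3 -222.2] [79.2 62.4] 0.1
transf all 0.074 aligned c [ 628.6 -205.2] size [67.3 51.3] | rect c [ 628.6 -204.7] [67.3 53. ] 0.1
6 [628.3  -6. ] [[595.4 -20.9]
 [595.3  -6. ]
 [595.4   9.1]
 [661.2 -21.2]
 [661.2  -6. ]
 [661.3   9. ]]
cont left edge [(98, np.int64(335)), (106, np.int64(335)), (114, np.int64(334)), (122, np.int64(334)), (130, np.int64(333)), (138, np.int64(333)), (146, np.int64(333))]
[221 221 219 212 187 139 105  99  96  96  96  94  94  96] [195 182 158 140 134 134 132 132 132 136 163 200 220 226 227 226 227 227
 227 227 227 227] [116 108  94  78  70  70  68  64  58  38  22  18  16  16  16  15  16  16
  15  16  16  16]
[[595.4 -31.6]
 [659.3 -28.4]]
[[595.4 -30.1]
 [659.3 -26.9]]
[[ 609.3 -184. ]
 [ 659.6 -186.5]]
[[ 609.3 -182.5]
 [ 659.6 -185. ]]
```

The relay sits about 2.5 mm short along x and 1 mm to the left. That's cheap to mend, so I'll regrasp.

```bash
python3 plan.py 0.6193 -0.1492 0.14 176.05 5
```

```text
t 11.9 pos [ 0.7009 -0.1554  0.2962] rpy [-179.93    0.51  176.11] gap 0.798
[[0.0167, 0.0002, 0.0311, -0.01, 0.1, 0.01], [0.0166, 0.0002, 0.0311, -0.01, 0.1, 0.01], [0.0165, 0.0001, 0.0312, -0.01, 0.1, 0.01], [0.0165, 0.0001, 0.0312, -0.01, 0.1, 0.01], [0.0164, 0.0001, 0.0312, -0.01, 0.1, 0.01]]
```

Call:
{"op": "play_rows", "data": {"motion": [[[0.0167, 0, 0.031, 0, 0.1, 0], [0.0166, 0, 0.031, 0, 0.1, 0], [0.0165, 0, 0.031, 0, 0.1, 0], [0.0165, 0, 0.031, 0, 0.1, 0], [0.016, 0, 0.031, 0, 0.1, 0], [0, 0, 0, 0, 0, 0]]]}}

```text
time_s: 12.65
tool_pos: [0.6063, -0.1497, 0.1304]
eef_rot: [-3.14, -0.016, 3.073]
contact_force: [0.4, 0.3, -0.1]
finger_gap: 0.797
```

```bash
python3 plan.py 0.6193 -0.1492 0.065 176.05 2
```

```text
t 12.65 pos [ 0.6063 -0.1497  0.1304] rpy [-179.9    -0.9   176.08] gap 0.797
[[-0.007, 0.0008, 0.0326, -0.05, -0.45, 0.02], [-0.0067, 0.0007, 0.0327, -0.05, -0.45, 0.02]]
```

Call:
{"op": "play_rows", "data": {"motion": [[[-0.012, 0, 0.02, 0, -0.9, 0], [0, 0.001, 0.025, 0, 0, 0], [0, 0, 0.02, 0, 0, 0], [0, 0, 0, 0, 0, 0]]]}}

```text
time_s: 13.15
tool_pos: [0.6223, -0.1506, 0.0691]
eef_rot: [-3.137, 0.009, 3.076]
contact_force: [-0.2, -0.0, 0.5]
finger_gap: 0.797
```

```bash
python3 plan.py 0.6193 -0.1492 0.038 176.05 1
```

```text
t 13.15 pos [ 0.6223 -0.1506  0.0691] rpy [-179.76    0.51  176.23] gap 0.797
[[0.0034, 0.0014, 0.031, -0.24, 0.51, 0.18]]
```

Call:
{"op": "play_rows", "data": {"motion": [[[0.003, 0.001, 0.015, -0.2, 0.5, 0.2], [0, 0, 0.015, 0, 0, 0], [0, 0, 0, 0, 0, 0]]]}}

```text
time_s: 13.52
tool_pos: [0.6214, -0.1496, 0.04]
eef_rot: [-3.141, 0.004, 3.073]
contact_force: [-0.1, 0.5, 0.3]
finger_gap: 0.806
```

```bash
python3 plan.py 0.6193 -0.1492 0.038 176.05 1
```

```text
t 13.53 pos [ 0.6214 -0.1496  0.04  ] rpy [-179.95    0.25  176.05] gap 0.806
[[0.0021, 0.0003, 0.002, -0.05, 0.25, 0.0]]
```

Call:
{"op": "play_rows", "data": {"motion": [[[0, 0, 0, 0, 0.2, 0], [0, 0, 0, 0, 0, 0], [0, 0, 0, 0, 0, 0], [0, 0, 0, 0, 0, 0]]], "grip": 1, "force": 25}}

```text
time_s: 14.02
tool_pos: [0.6223, -0.1497, 0.0411]
eef_rot: [-3.141, 0.003, 3.073]
contact_force: [0.9, -0.4, -2.4]
finger_gap: 0.515
```

Call:
{"op": "play_rows", "data": {"motion": [[[0, 0, -0.005, 0, 0, 0], [0, 0, 0, 0, 0, 0]]]}}

```text
time_s: 14.28
tool_pos: [0.6212, -0.1495, 0.0454]
eef_rot: [-3.141, 0.001, 3.072]
contact_force: [-0.4, -0.7, -3.3]
finger_gap: 0.515
```

```bash
python3 plan.py 0.6238 -0.1508 0.042 176.05 1
```

```text
t 14.28 pos [ 0.6212 -0.1495  0.0454] rpy [-1.7997e+02  3.0000e-02  1.7604e+02] gap 0.515
[[-0.0027, -0.0011, 0.0034, -0.03, 0.03, -0.01]]
```

Call:
{"op": "play_rows", "data": {"motion": [[[-0.003, -0.0013, 0.002, 0, 0, 0], [0, 0, 0.001, 0, 0, 0], [0, 0, 0.001, 0, 0, 0]]]}}

```text
time_s: 14.65
tool_pos: [0.6236, -0.151, 0.0411]
eef_rot: [-3.141, -0.002, 3.072]
contact_force: [-3.7, 1.8, 4.7]
finger_gap: 0.514
```

```bash
python3 plan.py 0.6244 -0.1508 0.0405 176.05 1
```

```text
t 14.65 pos [ 0.6236 -0.151   0.0411] rpy [-1.7997e+02 -9.0000e-02  1.7604e+02] gap 0.514
[[-0.0008, 0.0003, 0.0006, -0.03, -0.09, -0.01]]
```

Call:
{"op": "play_rows", "data": {"motion": [[[0, 0, 0, 0, 0, 0], [0, 0, 0, 0, 0, 0], [0, 0, 0, 0, 0, 0]]], "grip": 0.2}}

```text
time_s: 15.02
tool_pos: [0.6252, -0.1513, 0.0426]
eef_rot: [-3.141, 0.003, 3.073]
contact_force: [-0.3, -0.1, 0.1]
finger_gap: 0.753
```

Call:
{"op": "play_rows", "data": {"motion": [[[0, 0, -0.01, 0, 0, 0], [0, 0, -0.03, 0, 0, 0], [0, 0, -0.05, 0, 0, 0], [-0.01, 0, -0.06, 0, 0, 0], [-0.03, 0, -0.06, 0, 0, 0], [-0.04, 0, -0.05, 0, 0, 0], [0, 0, 0, 0, 0, 0]]]}}

```text
time_s: 15.9
tool_pos: [0.7007, -0.157, 0.3079]
eef_rot: [-3.139, 0.008, 3.073]
contact_force: [-0.7, -0.2, -0.1]
finger_gap: 0.8
```

```bash
python3 - <<'E'
from m4 import *
c=cam("wrist"); np.savez("w5.npz",*c)
c,H,S,V,B,bx,rep=meas("w5.npz")
uv=proj(c,[0.62,-.15,.079])[0].astype(int); print(uv)
o=bx(uv[0]-30,uv[1]-42,uv[0]+30,uv[1]+42)&(S>90)&(V>110)&(H<25); rep("relay",o,(.054,.079))
uv=proj(c,[0.612,-.25,.074])[0].astype(int)
rep("transf",bx(uv[0]-28,uv[1]-38,uv[0]+28,uv[1]+38)&(S>90)&(V>105),(.074,))
uv=proj(c,[0.626,-.05,.05])[0].astype(int)
s=bx(uv[0]-30,uv[1]-38,uv[0]+30,uv[1]+38)&(H>12)&(H<35)&(S>70)&(V>120); n,l,st,ce=cv2.connectedComponentsWithStats(s.astype(np.uint8)); k=[i for i in range(1,n) if st[i,4]>10]
q=cast(c,ce[k],.05)[:,:2]*1000@B; print(len(k),q.mean(0))
E
python3 plan.py 0.70 0.30 0.30 200 8
```

```text
cam exey [ 636.1 -107. ]
[282 123]
relay 0.054 aligned c [ 627.5 -106.6] size [87.2 45.4] | rect c [ 627.5 -106.6] [87.2 45.7] 0.0
relay 0.079 aligned c [ 628.  -106.7] size [81.9 42.6] | rect c [ 628.1 -106.7] [81.9 43. ] 0.0
transf 0.074 aligned c [ 628.8 -207. ] size [65.8 47.1] | rect c [ 628.8 -206.9] [65.8 47.8] 0.1
6 [628.4  -5.9]
t 15.95 pos [ 0.6989 -0.1566  0.3057] rpy [-179.9     0.2   176.08] gap 0.797
[[0.0038, 0.057, 0.0006, -0.02, 0.02, -2.99], [0.0008, 0.0571, 0.0006, -0.02, 0.02, -2.99], [-0.0022, 0.057, 0.0006, -0.02, 0.02, -2.99], [-0.0052, 0.0568, 0.0006, -0.02, 0.02, -2.99], [-0.0081, 0.0565, 0.0007, -0.02, 0.02, -2.99], [-0.0111, 0.056, 0.0007, -0.02, 0.02, -2.99], [-0.014, 0.0553, 0.0007, -0.02, 0.02, -2.99], [-0.0168, 0.0545, 0.0007, -0.02, 0.02, -2.99]]
```

The relay is now within about 1 mm of the midpoint, in line and parallel (0°). On to the supply.

Call:
{"op": "play_rows", "data": {"motion": [[[0.004, 0.05, 0, 0, 0, -3], [0.001, 0.058, 0, 0, 0, -3], [-0.002, 0.058, 0, 0, 0, -3], [-0.005, 0.058, 0, 0, 0, -3], [-0.008, 0.058, 0, 0, 0, -3], [-0.011, 0.058, 0, 0, 0, -3], [-0.014, 0.058, 0, 0, 0, -3], [-0.015, 0.05, 0, 0, 0, -3]]], "grip": 0}}

```text
time_s: 16.95
tool_pos: [0.6848, 0.3032, 0.293]
eef_rot: [-3.142, -0.022, -2.786]
contact_force: [0.6, -0.4, -0.1]
finger_gap: 1.001
```

Call:
{"op": "play_rows", "data": {"motion": [[[0, 0.01, 0, 0, 0, 0], [0, 0, 0, 0, 0, 0]]]}}

```text
time_s: 17.2
tool_pos: [0.6783, 0.3157, 0.2888]
eef_rot: [-3.141, -0.029, -2.781]
contact_force: [0.4, 0.0, 0.3]
finger_gap: 0.995
```

Run:
```python
from h import *
np.set_printoptions(precision=1,suppress=True)
c=cam("wrist"); cv2.imwrite("pics/w6.png",c[0]); np.savez("w6.npz",*c); print(c[3],get_state()["tool_pos"])
H,S,V=cv2.split(cv2.cvtColor(c[0],cv2.COLOR_BGR2HSV))
u=proj(c,[.6026,.314,.08])[0].astype(int);print(u)
b=np.zeros_like(S,bool); b[max(0,u[1]-60):u[1]+60,u[0]-60:u[0]+60]=1
print("V",np.percentile(V[b],[5,50,75,90,98]))
for t in(185,215,235):
    m=b&((V>t)&(S<50)|(H>45)&(H<85)&(S>90)); n,l,st,ce=cv2.connectedComponentsWithStats(m.astype(np.uint8)); i=1+st[1:,4].argmax(); ys,xs=np.nonzero(l==i)
    r=cv2.minAreaRect((cast(c,np.c_[xs,ys],.08)[:,:2]*1000).astype(np.float32)); print(t,xs.min(),xs.max(),ys.min(),ys.max(),np.array(r[0]),np.array(r[1]),r[2])
```

```text
[0.6 0.3 0.5] [0.7 0.3 0.3]
[301 137]
V [ 80. 103. 132. 255. 255.]
185 279 322 99 175 [604.  313.3] [91.1 52.7] 22.590839385986328
215 280 321 100 174 [604.  313.2] [89.3 50.5] 22.543310165405273
235 280 321 100 174 [603.9 313.3] [88.7 50.2] 22.543310165405273
```

View pics/w6.png

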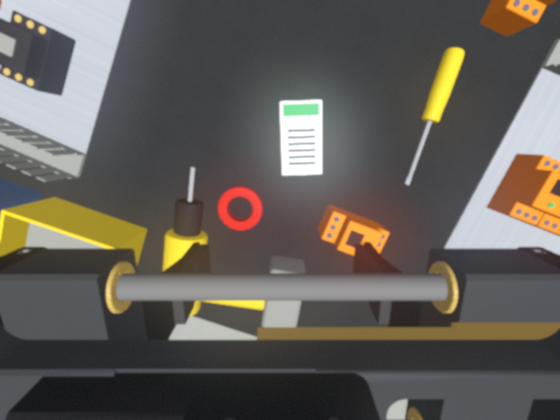

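The supply (301,137) measures 91×52 mm at (0.604, 0.313), yaw 22.5°. The tape and relay B are clear of the fingers.

```bash
python3 plan.py 0.604 0.3133 0.14 -157.45 4
```

```text
t 17.25 pos [0.6784 0.3152 0.2887] rpy [-179.95   -1.7  -159.4 ] gap 0.995
[[0.0165, 0.0061, 0.0377, -0.01, -0.42, -0.49], [0.0167, 0.0063, 0.0375, -0.01, -0.42, -0.49], [0.0169, 0.0064, 0.0374, -0.01, -0.42, -0.49], [0.0171, 0.0065, 0.0373, -0.01, -0.42, -0.49]]
```

Call:
{"op": "play_rows", "data": {"motion": [[[0.0165, 0.006, 0.037, 0, -0.5, -0.5], [0.0167, 0.006, 0.037, 0, -0.4, -0.5], [0.0169, 0.006, 0.037, 0, -0.4, -0.5], [0.0171, 0.006, 0.03, 0, -0.4, -0.5], [0, 0, 0, 0, 0, 0], [0, 0, 0, 0, 0, 0]]]}}

```text
time_s: 18.0
tool_pos: [0.6057, 0.3004, 0.1487]
eef_rot: [-3.14, 0.005, -2.76]
contact_force: [0.1, -0.3, 0.9]
finger_gap: 1.002
```

```bash
python3 plan.py 0.604 0.3133 0.06 -157.45 1
```

```text
t 18.0 pos [0.6057 0.3004 0.1487] rpy [-179.91    0.3  -158.12] gap 1.002
[[-0.0027, 0.0127, 0.0887, -0.09, 0.3, -0.67]]
```

Call:
{"op": "play_rows", "data": {"motion": [[[-0.002, 0.0127, 0.02, -0.1, 0.3, -0.7], [0, 0, 0.035, 0, 0, 0], [0, 0, 0.03, 0, 0, 0], [0, 0, 0, 0, 0, 0]]]}}

```text
time_s: 18.5
tool_pos: [0.6073, 0.3165, 0.0629]
eef_rot: [3.139, 0.008, -2.748]
contact_force: [0.4, -0.1, -0.2]
finger_gap: 1.0
```

```bash
python3 plan.py 0.604 0.3133 0.032 -157.45 1
```

```text
t 18.5 pos [0.6073 0.3165 0.0629] rpy [ 179.83    0.46 -157.45] gap 1.0
[[0.0045, -0.0017, 0.0308, 0.17, 0.46, 0.0]]
```

Call:
{"op": "play_rows", "data": {"motion": [[[0.0045, -0.0017, 0.015, 0.2, 0.5, 0], [0, 0, 0.015, 0, 0, 0], [0, 0, 0, 0, 0, 0]]]}}

```text
time_s: 18.88
tool_pos: [0.6053, 0.3147, 0.033]
eef_rot: [3.141, 0.003, -2.747]
contact_force: [0.6, -0.6, -0.8]
finger_gap: 0.999
```

```bash
python3 plan.py 0.604 0.3133 0.032 -157.45 1
```

```text
t 18.88 pos [0.6053 0.3147 0.033 ] rpy [ 1.7999e+02  1.6000e-01 -1.5740e+02] gap 0.999
[[0.0018, -0.0007, 0.001, 0.01, 0.16, 0.05]]
```

Call:
{"op": "play_rows", "data": {"motion": [[[0.002, -0.0007, 0.0005, 0, 0.2, 0], [0, 0, 0, 0, 0, 0]]]}}

```text
time_s: 19.12
tool_pos: [0.6044, 0.3136, 0.0336]
eef_rot: [3.141, 0.001, -2.747]
contact_force: [-0.1, 0.4, 0.2]
finger_gap: 0.999
```

Call:
{"op": "play_rows", "data": {"motion": [[[0, 0, 0, 0, 0, 0], [0, 0, 0, 0, 0, 0], [0, 0, 0, 0, 0, 0], [0, 0, 0, 0, 0, 0], [0, 0, 0, 0, 0, 0]]], "grip": 1, "force": 30}}

```text
time_s: 19.75
tool_pos: [0.605, 0.3139, 0.0351]
eef_rot: [3.141, 0.004, -2.747]
contact_force: [-0.5, 0.1, 1.0]
finger_gap: 0.596
```

Call:
{"op": "play_rows", "data": {"motion": [[[0, 0, -0.02, 0, 0, 0], [0, 0, -0.04, 0, 0, 0], [0, 0, -0.045, 0, 0, 0], [0, 0, -0.03, 0, 0, 0], [0, 0, 0, 0, 0, 0]]]}}

```text
time_s: 20.38
tool_pos: [0.6006, 0.3117, 0.1655]
eef_rot: [3.141, -0.012, -2.75]
contact_force: [-0.2, -0.2, -3.4]
finger_gap: 0.595
```

```bash
python3 plan.py 0.4775 -0.240 0.175 176.05 11
```

```text
t 20.38 pos [0.6006 0.3117 0.1655] rpy [ 179.98   -0.7  -157.54] gap 0.595
[[0.0295, -0.0421, -0.0005, -0.01, -0.06, 2.4], [0.0277, -0.0433, -0.0006, -0.01, -0.06, 2.4], [0.0259, -0.0444, -0.0006, -0.01, -0.06, 2.4], [0.024, -0.0454, -0.0006, -0.01, -0.06, 2.4], [0.0221, -0.0464, -0.0007, -0.01, -0.06, 2.4], [0.0201, -0.0473, -0.0007, -0.01, -0.06, 2.4], [0.0181, -0.0481, -0.0007, -0.01, -0.06, 2.4], [0.0161, -0.0488, -0.0008, -0.01, -0.06, 2.4], [0.014, -0.0494, -0.0008, -0.01, -0.06, 2.4], [0.0119, -0.05, -0.0008, -0.01, -0.06, 2.4], [0.0098, -0.0504, -0.0008, -0.01, -0.06, 2.4]]
```

Call:
{"op": "play_rows", "data": {"motion": [[[0.03, -0.04, -0.002, 0, 0, 2.4], [0.028, -0.045, -0.002, 0, 0, 2.4], [0.026, -0.048, -0.002, 0, 0, 2.4], [0.024, -0.049, -0.002, 0, 0, 2.4], [0.022, -0.05, -0.002, 0, 0, 2.4], [0.02, -0.051, -0.002, 0, 0, 2.4], [0.018, -0.052, -0.002, 0, 0, 2.4], [0.016, -0.052, -0.002, 0, 0, 2.4]]]}}

```text
time_s: 21.38
tool_pos: [0.4987, -0.1205, 0.1654]
eef_rot: [-3.134, -0.046, -3.093]
contact_force: [-0.0, -0.5, -4.8]
finger_gap: 0.597
```

Call:
{"op": "play_rows", "data": {"motion": [[[0.014, -0.053, -0.002, 0, 0, 2.4], [0.012, -0.05, -0.002, 0, 0, 2.4], [0.01, -0.03, -0.002, 0, 0, 2.4], [0, 0, 0, 0, 0, 0], [0, 0, 0, 0, 0, 0]]]}}

```text
time_s: 22.0
tool_pos: [0.4551, -0.2583, 0.1629]
eef_rot: [-3.134, -0.064, 3.051]
contact_force: [0.5, 0.1, -3.9]
finger_gap: 0.594
```

```bash
python3 plan.py 0.4789 -0.241 0.15 176.05 1
```

```text
t 22.0 pos [ 0.4551 -0.2583  0.1629] rpy [-179.59   -3.65  174.84] gap 0.594
[[-0.023, 0.0194, 0.0113, -0.38, -3.65, -1.2]]
```

Call:
{"op": "play_rows", "data": {"motion": [[[-0.023, 0.0194, 0.011, -0.4, -3.7, -1.2], [0, 0, 0, 0, 0, 0], [0, 0, 0, 0, 0, 0]]]}}

```text
time_s: 22.38
tool_pos: [0.4787, -0.238, 0.1479]
eef_rot: [3.14, -0.003, 3.077]
contact_force: [0.4, 0.3, -4.2]
finger_gap: 0.596
```

```bash
python3 plan.py 0.4789 -0.241 0.15 176.05 1
```

```text
t 22.38 pos [ 0.4787 -0.238   0.1479] rpy [ 1.7990e+02 -1.5000e-01  1.7629e+02] gap 0.596
[[-0.0004, -0.003, -0.0021, 0.1, -0.15, 0.24]]
```

Call:
{"op": "play_rows", "data": {"motion": [[[0, -0.003, 0.025, 0.1, -0.1, 0.2], [0, 0, 0.035, 0, 0, 0], [0, 0, 0.025, 0, 0, 0], [0, 0, 0, 0, 0, 0]]]}}

```text
time_s: 22.88
tool_pos: [0.4797, -0.2408, 0.0626]
eef_rot: [-3.14, 0.001, 3.076]
contact_force: [-1.6, -0.8, -3.3]
finger_gap: 0.601
```

```bash
python3 plan.py 0.4789 -0.241 0.048 176.05 1
```

```text
t 22.88 pos [ 0.4797 -0.2408  0.0626] rpy [-1.7992e+02  4.0000e-02  1.7624e+02] gap 0.601
[[0.0008, -0.0002, 0.0146, -0.08, 0.04, 0.19]]
```

Call:
{"op": "play_rows", "data": {"motion": [[[0, 0, 0.01, 0, 0, 0.2], [0, 0, 0.005, 0, 0, 0], [0, 0, 0, 0, 0, 0]]]}}

```text
time_s: 23.25
tool_pos: [0.4819, -0.2414, 0.0495]
eef_rot: [-3.139, 0.006, 3.073]
contact_force: [-0.3, 0.2, -3.8]
finger_gap: 0.596
```

```bash
python3 plan.py 0.4789 -0.241 0.042 176.05 1
```

```text
t 23.25 pos [ 0.4819 -0.2414  0.0495] rpy [-179.84    0.32  176.09] gap 0.596
[[0.003, 0.0002, 0.0075, -0.16, 0.32, 0.04]]
```

Call:
{"op": "play_rows", "data": {"motion": [[[0.003, 0, 0.005, -0.2, 0.3, 0], [0.0005, 0, 0.002, 0, 0, 0], [0, 0, 0, 0, 0, 0]]]}}

```text
time_s: 23.62
tool_pos: [0.4788, -0.2413, 0.0431]
eef_rot: [3.141, 0.002, 3.073]
contact_force: [-0.2, -0.7, -3.9]
finger_gap: 0.595
```

```bash
python3 plan.py 0.4789 -0.241 0.039 176.05 1
```

```text
t 23.62 pos [ 0.4788 -0.2413  0.0431] rpy [1.7996e+02 1.1000e-01 1.7609e+02] gap 0.595
[[-0.0001, 0.0003, 0.0041, 0.04, 0.11, 0.04]]
```

Call:
{"op": "play_rows", "data": {"motion": [[[0, 0, 0.002, 0, 0.1, 0], [0, 0, 0.0012, 0, 0, 0], [0, 0, 0.001, 0, 0, 0]]]}}

```text
time_s: 24.0
tool_pos: [0.479, -0.2414, 0.0391]
eef_rot: [3.141, 0.001, 3.074]
contact_force: [-2.2, 2.4, 3.9]
finger_gap: 0.595
```

Call:
{"op": "play_rows", "data": {"motion": [[[0, 0, 0.0008, 0, 0, 0], [0, 0, 0.0006, 0, 0, 0]]]}}

```text
time_s: 24.25
tool_pos: [0.4791, -0.2414, 0.039]
eef_rot: [3.141, 0.001, 3.074]
contact_force: [-1.8, 1.6, 2.7]
finger_gap: 0.593
```

Call:
{"op": "play_rows", "data": {"motion": [[[0, 0, 0, 0, 0, 0], [0, 0, 0, 0, 0, 0], [0, 0, 0, 0, 0, 0]]], "grip": 0.15}}

```text
time_s: 24.62
tool_pos: [0.4809, -0.2419, 0.0397]
eef_rot: [-3.141, 0.005, 3.075]
contact_force: [0.9, 0.1, 0.6]
finger_gap: 0.818
```

Call:
{"op": "play_rows", "data": {"motion": [[[0, 0, -0.01, 0, 0, 0], [0, 0, -0.03, 0, 0, 0], [0, 0, -0.05, 0, 0, 0], [-0.02, 0.01, -0.06, 0, 0, 0], [-0.045, 0.01, -0.06, 0, 0, 0], [-0.05, 0.01, -0.06, 0, 0, 0], [-0.05, 0.01, -0.03, 0, 0, 0], [0, 0, 0, 0, 0, 0]]]}}

```text
time_s: 25.62
tool_pos: [0.6294, -0.2154, 0.327]
eef_rot: [-3.14, 0.01, 3.074]
contact_force: [-0.3, -0.5, -1.1]
finger_gap: 0.849
```

Call:
{"op": "play_rows", "data": {"motion": [[[0, 0, 0, 0, 0, 0]]]}}

```text
time_s: 25.75
tool_pos: [0.6288, -0.2152, 0.3268]
eef_rot: [-3.14, 0.009, 3.074]
contact_force: [1.0, -0.8, -1.0]
finger_gap: 0.849
```

Run:
```python
from m4 import *
c=cam("wrist"); np.savez("w7.npz",*c); cv2.imwrite("pics/w7.png",cv2.resize(c[0][:280,100:480],None,fx=2,fy=2))
c,H,S,V,B,bx,rep=meas("w7.npz")
P=lambda p:proj(c,p)[0].astype(int)
uv=P([0.62,-.15,.079]); rep("relay",bx(uv[0]-30,uv[1]-42,uv[0]+30,uv[1]+42)&(S>90)&(V>110)&(H<25),(.054,.079))
uv=P([0.612,-.25,.074]); rep("transf",bx(uv[0]-30,uv[1]-38,uv[0]+30,uv[1]+38)&(S>90)&(V>105),(.074,))
uv=P([0.4775,-.241,.084]); print("supply px",uv)
rep("supply",bx(max(0,uv[0]-34),max(0,uv[1]-48),uv[0]+34,uv[1]+48)&((V>243)&(S<45)|(H>45)&(H<85)&(S>90)),(.084,))
```

```text
cam exey [ 568.3 -170.4]
relay 0.054 aligned c [ 627.4 -105.5] size [87.8 50.3] | rect c [ 627.4 -105.3] [87.7 50.8] 0.1
relay 0.079 aligned c [ 624.  -109.2] size [82.7 47.4] | rect c [ 624.  -109.1] [82.7 47.9] 0.1
transf 0.074 aligned c [ 626.6 -208.6] size [65.5 46.1] | rect c [ 626.6 -208.7] [46.3 65.7] 89.8
supply px [252  66]
supply 0.084 aligned c [ 492.9 -206.6] size [86. 50.] | rect c [ 492.9 -206.9] [50.4 86.3] 89.6
```

View pics/w7.png

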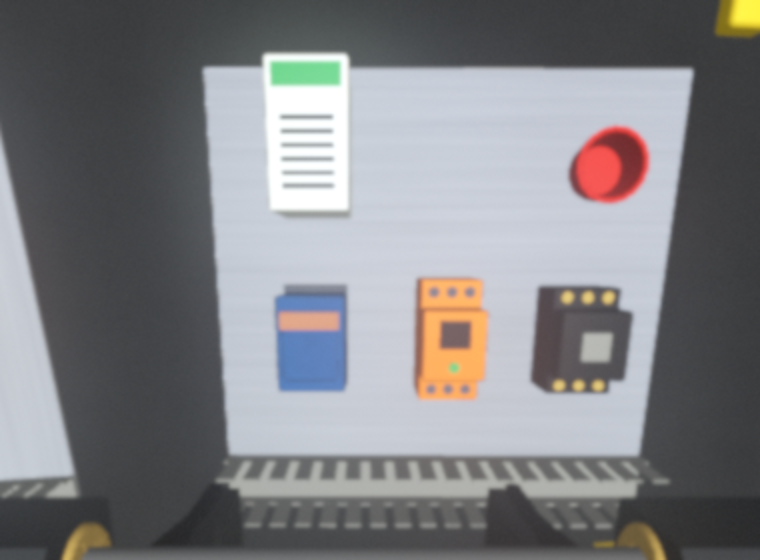

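Both parts stand upright. As a last check I'll measure the gap at the foot directly, along an image column.

Run:
```python
from m4 import *
c,H,S,V,B,bx,rep=meas("w7.npz")
for u in(250,257,262,267):
    print(u,"V rows 100-115",V[100:116,u],"| 138-150",V[138:150,u])
for v in(107.5,108.5,142,143): print(v,[(cast(c,(257,v),z)[0,:2]*1000@B) for z in(.004,.012)])
m=bx(225,20,285,100)&((V>225)&(S<45)|(H>45)&(H<85)&(S>90))
# side edges of supply top at rows 40..95: columns, vs transformer sides
for v in(50,70,90):
    xs=np.nonzero((V[v,215:290]>243))[0]+215; print(v,xs.min(),xs.max(),cast(c,[(xs.min()-.5,v),(xs.max()+.5,v)],.084)[:,:2]*1000@B)
```

```text
cam exey [ 568.3 -170.4]
250 V rows 100-115 [255 255 255 255 240 199 161 156 171 197 210 215 217 218 219 218] | 138-150 [215 216 213 203 174 153 148 142 133 144 171 185]
257 V rows 100-115 [255 255 255 255 240 199 161 158 173 198 211 215 217 218 218 218] | 138-150 [216 216 215 204 176 157 152 147 136 142 167 183]
262 V rows 100-115 [255 255 255 255 240 199 162 158 172 198 211 215 216 217 218 218] | 138-150 [216 216 215 205 177 155 151 144 135 142 166 182]
267 V rows 100-115 [255 255 255 255 240 199 162 158 172 198 211 215 216 217 218 218] | 138-150 [217 217 216 205 177 155 151 144 136 143 165 182]
107.5 [array([ 536.1, -209.4]), array([ 536.6, -208.8])]
108.5 [array([ 537.5, -209.5]), array([ 538. , -208.8])]
142 [array([ 588.7, -210.6]), array([ 588.3, -209.9])]
143 [array([ 590.2, -210.6]), array([ 589.9, -209.9])]
50 233 273 [[ 474.  -232. ]
 [ 473.9 -181. ]]
70 234 273 [[ 496.7 -231.8]
 [ 496.6 -181.1]]
90 235 273 [[ 520.2 -231.5]
 [ 520.1 -181.3]]
```

```bash
python3 -c "
from rig import *
print(job_done(), get_state()['time_s'])"
```

```text
the job is handed in; nothing more can be done
the job is handed in; nothing more can be done
```

The relay module and the power supply are both set out on the plate as asked, relay first, and the job is handed in. The last clock reading was about 26 s of the 58 s allowed; the call after hand-in returned no time.

- **Relay module:** I took the loose orange one farthest to the robot's right and stood it between the transformer and the contactor. The first set-down was about 2.5 mm short along the plate, so I regrasped it. After that it measured within about 1 mm of the midpoint and in line, and parallel to within about 0.1°. Contact when setting down was under 6 N.
- **Power supply:** It stands in front of the transformer. The foot-to-foot gap measured 50.6 mm, sideways offset is about 1–2 mm, and it is parallel to within about 0.5°. It also touched down at a few newtons.
- **Checks that disagreed:** The transformer's position differed by about 2 mm between wrist views, close to the stated calibration accuracy. The last oblique view alone implied a gap of about 48.7 mm, and gave relay positions a few mm off depending on the height assumed. I relied on the views from nearly overhead and the direct reading of the foot edges.
- **Left alone:** The arm touched none of the tools, the tape or the screw tub. I did not measure their positions again afterwards.

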